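# Seat a board carrier in the test jig and swing the catch over it

### The job

With a fingertip, gently push the black board carrier along the rails of the test jig by its orange rear lip until you feel it drop into the locating notches and sit level there. Then push the red knob of the catch round until the catch arm lies fully across the carrier. Nothing is to be picked up: do not ram, lift or tip the carrier, and leave the battery, solder spool and screwdriver beside the jig where they are.

Things in the scene. Friction and masses are not known exactly. Their poses are not given: they have to be found in the camera images.
- jig: Fixed aluminium test jig, base plate 150 (x) x 290 (y) mm, top 14 mm above the bench. Origin: centre of its underside, at bench height. The carrier travels along the rails to the jig's own -y. Blue guide strips at |x| 43.5 to 51.5 mm, top at 38 mm, 1.5 mm clear of the carrier's sides. Only the notches stop the carrier, so push slowly near them (0.05 m/s or less).
- notch (a point): Jig frame (35, -108, 20) mm: middle of the floor of one notch. Each steel rail (|x| 12.5 to 43.5 mm, top 26 mm above the bench) has an inner and an outer lane (border |x| = 27 mm) with one notch each, 16 mm long along y and 6 mm deep: outer lanes at y = -108, inner lanes at y = -22 mm.
- seat (a point): Point on the jig, jig frame (0, -65, 20) mm: where the carrier's origin is when all its feet sit in the notches. Same axes as the jig.
- carrier: Loose black pallet 84 (x) x 110 (y) x 8 mm, 0.55 to 0.9 kg, small green circuit board on top; axes nearly parallel to the jig's. Origin: centre of the underside of its feet; plate underside 8 mm, plate top 16 mm, highest part of the board 30 mm above it. Origin 26 mm above the bench riding on the rails, 20 mm seated. It starts 60 to 110 mm short of its seat, on the jig's +y side.
- foot (a point): Carrier frame (35, -43, 0) mm: underside of one of the four brass feet, each 9 (x) x 12 (y) x 8 mm. Front pair at x = +-35, y = -43 mm runs in the outer lanes, rear pair at x = +-19, y = +43 mm in the inner lanes, so all four drop into their notches together, with 2 mm play to each side along y.
- push_lip (a point): Centre of the rear (+y) face of the orange lip, carrier frame (0, 55, 23) mm; lip 76 mm wide, 6 mm thick, 16 to 30 mm above the carrier's origin; the plate edge below is flush with it. Push to the carrier's -y. Sliding resists with 2 to 10 N; after the drop the notches stop it dead. Pushed there with over about 15 N, high on the lip, it would tip: push low, stop when the force rises.
- catch (a joint): Angle of the hold-down catch, rad. 0: arm to the jig's +x, fully across the carrier's edge (end stop). Starts open at 1.5 to 1.75, arm about along the jig's -y, outside the guide strip; 1.8 is the open stop. It stays where left; turning takes about 1.5 N at the knob. At angle a the knob is at jig x = -62.5 + 32 cos a, y = -65 - 32 sin a mm.
- catch_pivot (a point): Upright pivot axis of the catch at the underside of its arm, jig frame (-62.5, -65, 38.5) mm. The arm, 13 mm wide, 42 mm long from the pivot, runs 38.5 to 44.5 mm above the bench: over the plate of a seated carrier (top at 36 mm), but against the edge of one that has not dropped (top at 42 mm).
- catch_knob (a point): On the axis of the catch's upright red knob, 58.5 mm above the bench; the knob is 15 mm in diameter and reaches from 46.5 to 68.5 mm above the bench.
- battery: Bystander: 9 V block battery, 18 x 26 x 46 mm, standing loose on the bench beyond the jig's +x side. Origin: centre of its underside.
- solder: Bystander: small spool of solder, 50 mm across, 34 mm high, standing loose beyond the jig's +x side. Origin: centre of its underside.
- driver: Bystander: small blue screwdriver, 118 mm long, lying loose along the jig's -x side. Origin: centre of its underside.

How it is judged (in metres and radians):
On the way:
1. the carrier has dropped into the notches and sits level, the catch still open (z of carrier in the frame of jig below 0.0215 m and horizontal distance between carrier and seat below 0.005 m and angle between the z axis of carrier and the z axis of jig, either way round below 0.03 rad and value of joint catch above 1 rad), for 0.3 s.
At the end, for the whole second after the job is handed in: the carrier rests in the notches (origin within 5 mm of its seat seen from above and no more than 1.5 mm above it, level to 0.03 rad, at rest), and the catch is closed across it (within 0.2 rad of its closed stop) (z of carrier in the frame of jig below 0.0215 m and horizontal distance between carrier and seat below 0.005 m and angle between the z axis of carrier and the z axis of jig, either way round below 0.03 rad and linear speed of carrier below 0.02 m/s and value of joint catch below 0.2 rad); the robot touches nothing.
It fails at once if the carrier is lifted off the rails or tipped up (more than 10 mm above riding height, or tilted over 0.2 rad) (z of carrier in the frame of jig above 0.036 m or angle between the z axis of carrier and the z axis of jig, either way round above 0.2 rad).
It fails at once if the carrier is rammed (over 50 N from the fingers) (contact force between the fingers and carrier above 50 N).
It fails at once if a bystander is moved by more than 20 mm (distance of any of battery, solder, driver from where it was at the start of the episode above 0.02 m).
It also fails if it takes over 48 s, if anything falls off the work surface, if the arm or the gripper's body presses on something with over 40 N, if the wrist force passes 120 N, or if a joint passes its speed limit or range.

### The arm

A 6-joint arm with a two-finger parallel gripper is mounted at the origin on a cart in front of the work surface, level with it; the furniture and walls round the work are solid. World frame = base frame: x ahead of the robot, y to its left, z up, the work surface at z = 0. Lengths are in mm, angles in rad, forces in N, time in s.
With the tool pointing down it reaches from about 375 to 900 mm from the base axis. Payload 3.1 kg.
Tool frame: the origin (TCP) lies between the finger pads; the fingertips stand 8 mm ahead of it and the grasp point (between the pads) lies 11 mm behind it (bot.tips_ahead is the distance from the TCP to the fingertips, in mm); z points along the fingers, y is the line along which they close (so a half turn about z gives the same grasp; the last joint's range is limited). The gripper opens to 85 mm and grips with 20 to 120 N. Pads are 22 mm wide; open, the fingers measure 114 mm over their backs; the gripper's body (76 mm by 85 mm) begins 54 mm behind the grasp point. The pads swing forward as they close: fully open they stand 13 mm farther back than shut.
Start: joints at [-1.472, 0.527, 1.433, -0, 1.181, -0.178], TCP at [170.823, -601.179, 209.51] pointing down, gripper open.
Joint ranges: [-3.08, 3.08], [-0.75, 2.2], [0.22, 2.44], [-1.43, 4.57], [0, 2.65], [-2.85, 2.85]. Speed limits (rad/s): [2.79, 2.79, 3.14, 3.14, 3.14, 3.14].

### API

Orientations are given as [roll, pitch, yaw] about the fixed x, y, z axes, in that order (R = Rz(yaw) Ry(pitch) Rx(roll)).
In Python, from workcell import bot gives the robot as it stands. Calls block until the motion is done:
- bot.move_pose(position, orientation): joint-space move of the TCP to a pose.
- bot.move_l(position, rotation=None, feed=150, threshold=None): straight line of the TCP; rotation=None keeps the orientation; feed is the mean speed in mm/s. With threshold (N) it stops when the force on the tool has changed by that much, and returns True; else False.
- bot.move_joints(angles): joint-space move.
- bot.grip(opening): finger opening in mm; the grip force is fixed at half the most; returns when the fingers have stopped.
- bot.sleep(seconds).
- bot.inverse_kinematics(position, orientation): joint angles nearest the present ones, or None.
- bot.capture(name): name is "scene" or "top" or "wrist"; returns a dict with "img" (400x640x3 uint8, red, green, blue), "depth" (400x640 float32, mm along the optical axis (not along the pixel's ray), 0 where there is no reading), "intrinsics" (3x3 intrinsics, pixels), "rvec" (rotation vector, rad) and "tvec" (3), from world to camera coordinates, as OpenCV has them. Camera axes: x right, y down, z forward; pixel columns grow to the right and rows downward; lengths in mm; the calibration is good to about 2 mm. A picture is of the moment at which its call begins.
A pose or a line that the arm cannot do raises bot.MotionError and nothing moves.
- bot.hand_in(): hands the job in; it is judged then, once.
Readings, each from a call of its own:
- bot.get_time_s(): time.
- bot.get_joint_positions(): joint angles.
- bot.get_joint_vel(): joint speeds.
- bot.get_joint_efforts(): joint torques, N m.
- bot.get_tool_pos(): TCP position.
- bot.get_orientation(): TCP orientation.
- bot.get_contact_force(): force on the tool from outside, world axes, zero at the start.
- bot.get_wrist_torque(): the same for the moment, N m.
- bot.get_gripper_width(): finger opening in mm.
- bot.get_grip_force(): force on a finger pad.
Only numpy, scipy, OpenCV 4.12 (cv2) and the standard library are available. Lean on these libraries where they do the work, as an engineer would, in place of code of your own. Each camera call takes 0.05 s, during which the arm holds its last target. There are 200 camera calls.

## Working session

There is one attempt and no reset: what is moved stays moved. The work goes in short steps, each a Python script; the robot and the scene stay as the last script left them, time stands still between calls to the robot, and variables do not carry over. Pictures are saved under pics/ and viewed, at most 10 in all, crops included, and the job is handed in when it is done.

```bash
ls; mkdir -p pics; cat > h.py <<'E'
from workcell import bot
import numpy as np, cv2
def save(n,f):
    c=bot.capture(n); cv2.imwrite(f'pics/{f}.png',c['img'][:,:,::-1]); np.savez(f'pics/{f}.npz',**c); return c
def px(c,u,v,z=None):
    """pixel->world; by depth, or on plane z"""
    K=np.array(c['intrinsics']);R=cv2.Rodrigues(np.array(c['rvec'],float))[0];t=np.array(c['tvec'],float).ravel()
    r=np.linalg.solve(K,[u,v,1.]); o=-R.T@t; d=R.T@r
    s=(z-o[2])/d[2] if z is not None else np.median(c['depth'][int(v)-1:int(v)+2,int(u)-1:int(u)+2])
    return o+s*d
E
python3 - <<'E'
from h import *
a=save('top','top0');b=save('scene','scene0')
print(bot.get_time_s(),a['tvec'],a['rvec'],b['tvec'])
E
```

```text
pics
0.1 [-229.24910812  515.93330436  862.45564171] [ 2.16522566 -2.15255104  0.11694971] [-568.9292888    89.31129988  849.22308867]
```

View pics/top0.png

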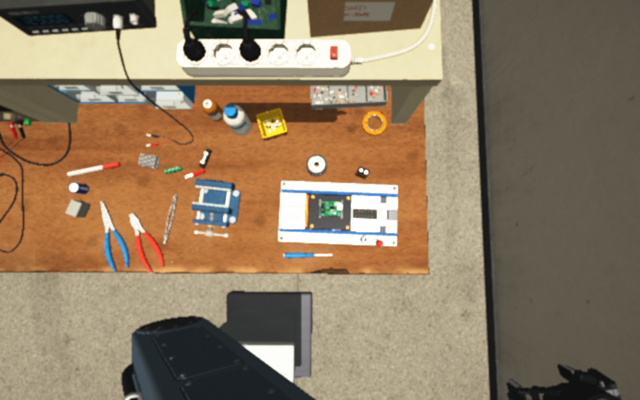

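View pics/scene0.png

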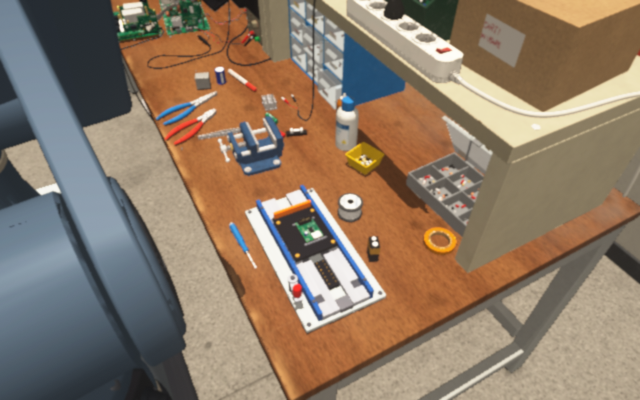

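Top view: the jig spans columns 279–397 and rows 181–245. The orange lip is at (306,208), the red knob at (379,243), the driver at (308,255), the spool at (316,165) and the battery at (362,173). I'll enlarge this area and measure the corners.

```bash
python3 - <<'E'
from h import *
a=np.load('pics/top0.npz'); im=a['img'][150:275,265:415,::-1]
cv2.imwrite('pics/crop.png',cv2.resize(im,None,fx=5,fy=4.8 if 0 else 4.8,interpolation=cv2.INTER_CUBIC))
hs=cv2.cvtColor(a['img'],cv2.COLOR_RGB2HSV)
for n,lo,hi,z in(('orange',(8,150,120),(22,255,255),56),('red',(0,170,90),(5,255,255),68)):
    m=cv2.inRange(hs,lo,hi); k=np.zeros_like(m);k[175:250,270:410]=1;m=m*k
    v,u=np.nonzero(m);print(n,len(u),u.mean(),v.mean(),px(a,u.mean(),v.mean(),z))
E
```

```text
orange 2922 342.80082135523617 209.92162902121834 [ 472.28139088 -275.49180953   56.        ]
red 22 378.90909090909093 242.9090909090909 [ 396.3652691 -357.5016598   68.       ]
```

View pics/crop.png

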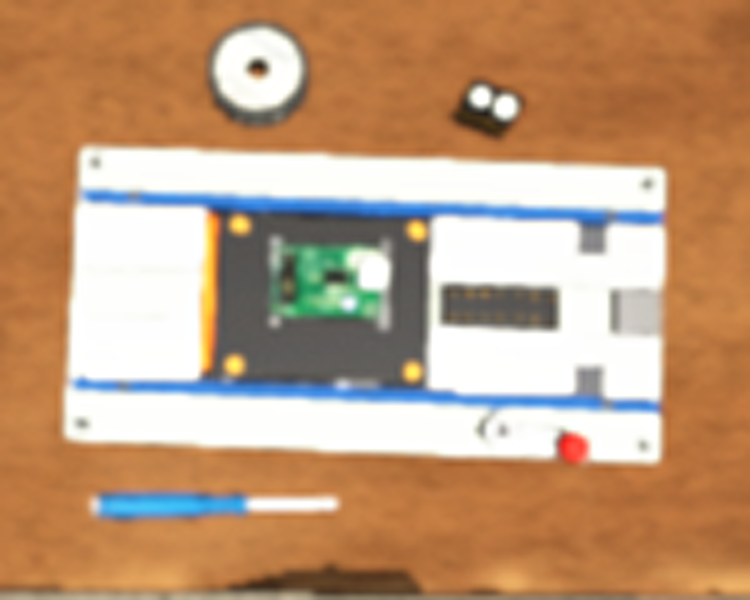

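```bash
python3 - <<'E'
from h import *
a=np.load('pics/top0.npz')
f=lambda u,v,z:px(a,u/5+265,v/4.8+150,z)
C=np.array([f(*p,14) for p in((80,147),(666,169),(661,462),(65,440))])
print(C.round(1)); c=C.mean(0); print('c',c,np.linalg.norm(C-np.roll(C,1,0),axis=1))
J=np.array([[75,145],[75,-145],[-75,-145],[-75,145]])
M,_=cv2.estimateAffinePartial2D(J.astype(float),C[:,:2]); print(M, np.hypot(*M[:,0]))
th=np.arctan2(M[1,0],M[0,0]); R=np.array([[np.cos(th),-np.sin(th)],[np.sin(th),np.cos(th)]]); t=M[:,2]
inv=lambda p:R.T@(p[:2]-t)
print('th',th)
for n,p in dict(liptop=(215,210,56),lipbot=(206,372,56),liptopr=(208,210,56),knob=(572,447,68),pivot=(503,430,44),strip1=(85,196,38),strip2=(660,218,38),s3=(75,384,38),s4=(660,405,38),notch1=(593,238,20),notch2=(590,381,20),bat=(490,102,46),sol=(258,68,34)).items(): print(n,f(*p).round(1),inv(f(*p)).round(1))
print(bot.get_orientation())
E
```

```text
[[ 547.2 -123.9   14. ]
 [ 537.2 -414.9   14. ]
 [ 387.4 -409.8   14. ]
 [ 396.6 -119.5   14. ]]
c [ 467.09704728 -267.02393497   14.        ] [150.60413195 291.12774917 149.88078791 290.4829878 ]Traceback (most recent call last):
  File "<stdin>", line 7, in <module>
cv2.error: OpenCV(4.12.0) /io/opencv/modules/calib3d/src/ptsetreg.cpp:1108: error: (-215:Assertion failed) count >= 0 && to.checkVector(2) == count in function 'estimateAffinePartial2D'
```

Sizes come out at 150 × 291 mm, which matches the jig. I'll fix the array layout and rerun.

```bash
python3 - <<'E'
from h import *
a=np.load('pics/top0.npz')
f=lambda u,v,z:px(a,u/5+265,v/4.8+150,z)
C=np.array([f(*p,14) for p in((80,147),(666,169),(661,462),(65,440))])
J=np.array([[75,145],[75,-145],[-75,-145],[-75,145]],float)
M,_=cv2.estimateAffinePartial2D(J,C[:,:2].copy())
th=np.arctan2(M[1,0],M[0,0]); R=np.array([[np.cos(th),-np.sin(th)],[np.sin(th),np.cos(th)]]); t=M[:,2]
inv=lambda p:R.T@(p[:2]-t)
print('th',th,t, np.hypot(*M[:,0]))
for n,p in dict(lipfar=(208,210,56),lipnear=(202,372,56),knob=(572,447,68),pivot=(503,430,44),s1=(85,196,38),s2=(660,218,38),s3=(75,384,38),s4=(660,405,38),notch1=(593,238,20),notch2=(590,381,20),bat=(490,102,46),sol=(258,68,34)).items(): print(n,f(*p).round(1),inv(f(*p)).round(1))
print(bot.get_orientation())
E
```

```text
th -0.03265255124347717 [ 467.09705353 -267.02393532] 1.0025309254601928
lipfar [ 510.  -190.1   56. ] [40.4 78.3]
lipnear [ 430.7 -188.1   56. ] [-39.   77.6]
knob [ 395.9 -358.6   68. ] [-68.2 -93.9]
pivot [ 403.4 -329.8   44. ] [-61.6 -64.8]
s1 [ 518.7 -129.7   38. ] [ 47.1 138.9]
s2 [ 509.2 -406.7   38. ] [  46.6 -138.2]
s3 [ 424.7 -126.7   38. ] [-47.  138.9]
s4 [ 416.1 -405.1   38. ] [ -46.5 -139.7]
notch1 [ 500.6 -377.3   20. ] [  37.1 -109.1]
notch2 [ 428.  -374.9   20. ] [ -35.6 -109.1]
bat [ 566.3 -324.5   46. ] [101.  -54.2]
sol [ 585.3 -212.6   34. ] [116.4  58.2]
[-3.13964610e+00 -3.69939208e-04  2.76797683e-01]
```

The jig fit holds: strips at ±47, notches at y ≈ -109, pivot at (-61.6, -64.8). The lip is at jig y ≈ 78, so about 88 mm of travel, and the catch is at about 1.7 rad. Next I'll close the gripper and go behind the lip.

```bash
cat >> h.py <<'E'
TH=-0.0327; T=np.array([467.1,-267.0]); R2=np.array([[np.cos(TH),-np.sin(TH)],[np.sin(TH),np.cos(TH)]])
def J(x,y,tipz): return [*(T+R2@[x,y]),tipz+bot.tips_ahead]
def Ji(): p=np.array(bot.get_tool_pos()); return (R2.T@(p[:2]-T)).round(1),round(p[2]-bot.tips_ahead,1)
def fj(): f=np.array(bot.get_contact_force()); return np.r_[R2.T@f[:2],f[2]].round(1)
E
python3 - <<'E'
from h import *
for s in(np.pi/2,-np.pi/2):
    print(s,bot.inverse_kinematics(J(0,112,120),[np.pi,0,TH+s]))
for a in(1.75,.8,0):
  for s in(0,np.pi):
    print(a,s,bot.inverse_kinematics(J(-62.5+32*np.cos(a),-65-32*np.sin(a),55),[np.pi,0,TH+np.pi/2-a-s]))
bot.grip(0)
s=-np.pi/2
bot.move_pose(J(0,112,120),[np.pi,0,TH+s])
bot.move_l(J(0,112,31),feed=150)
print(Ji(),fj(),bot.get_time_s(),bot.get_gripper_width(),bot.get_joint_positions())
save('scene','s1');save('wrist','w1')
E
```

```text
1.5707963267948966 [-0.54405699  0.48066591  1.83340903  0.          0.82751771 -0.51135699]
-1.5707963267948966 [-5.44056986e-01  4.80665913e-01  1.83340903e+00 -4.44089210e-16
  8.27517710e-01  2.63023567e+00]
1.75 0 [-9.48426897e-01  6.31066985e-01  1.77755875e+00 -4.44089210e-16
  7.32966922e-01  8.34273103e-01]
1.75 3.141592653589793 [-0.9484269   0.63106699  1.77755875  0.          0.73296692 -2.30731955]
0.8 0 [-8.97475849e-01  6.45249327e-01  1.73612060e+00 -4.44089210e-16
  7.60222729e-01 -6.47758492e-02]
0.8 3.141592653589793 None
0 0 [-0.85562257  0.64003268  1.75125119  0.          0.75030879 -0.82292257]
0 3.141592653589793 [-8.55622574e-01  6.40032682e-01  1.75125119e+00 -4.44089210e-16
  7.50308786e-01  2.31867008e+00]
(array([  0.4, 111.6]), np.float64(31.3)) [0.3 0.  0.3] 3.9917 -0.14858316010170422 [-5.44362494e-01  6.44013952e-01  1.88912931e+00 -7.44116566e-06
  6.07715157e-01  2.63021931e+00]
```

```bash
python3 - <<'E'
from h import *
print(bot.move_l(J(0,86,31),feed=40,threshold=5),Ji(),fj())   # find contact
hit=bot.move_l(J(0,25,31),feed=40,threshold=14); print(hit,Ji(),fj(),bot.get_time_s())
save('scene','s2');c=save('top','t2')
im=c['img'][150:275,265:415,::-1]; cv2.imwrite('pics/crop2.png',cv2.resize(im,None,fx=5,fy=4.8,interpolation=cv2.INTER_CUBIC))
E
```

```text
False (array([-0.2, 86.1]), np.float64(30.9)) [ 0.  -0.2 -0.3]
False (array([-0.1, 25.3]), np.float64(31.0)) [0.1 0.7 0.5] 6.5667
```

View pics/s2.png

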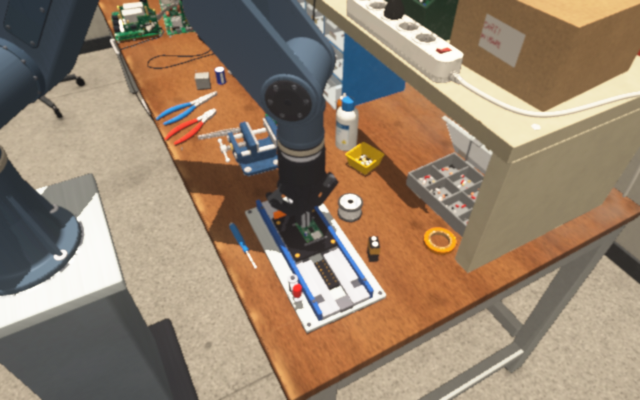

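The carrier is sliding ahead of the finger. I'll do the last stretch slowly with a force stop.

```bash
python3 - <<'E'
from h import *
print(bot.move_l(J(0,9,31),feed=30,threshold=12),Ji(),fj())
print(bot.move_l(J(0,-9,31),feed=12,threshold=9),Ji(),fj(),bot.get_time_s())
bot.sleep(.1); print(fj())
c=save('wrist','w3'); cv2.imwrite('pics/w3.png',c['img'][:,:,::-1])
E
```

```text
False (array([-0.1,  9. ]), np.float64(31.0)) [-0.4 -0.5  0.7]
False (array([-0. , -8.9]), np.float64(31.0)) [ 0.3  0.1 -0.9] 9.0
[ 0.4  0.2 -0.8]
```

View pics/w3.png

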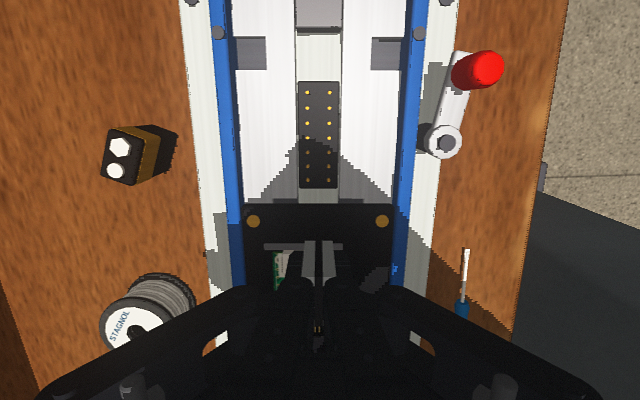

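```bash
python3 - <<'E'
from h import *
a=np.load('pics/w3.npz')
for p in((243,204,42),(398,204,42),(243,204,36),(253,221,42),(382,221,42),(235,53,23),(320,245,40)):
    w=px(a,*p); d=px(a,*p[:2]); print(p,(R2.T@(w[:2]-T)).round(1),'depth',(R2.T@(d[:2]-T)).round(1),d[2].round(1))
c=save('top','t4');hs=c['img'][150:275,265:415,::-1]
b=np.load('pics/top0.npz')['img'][150:275,265:415,::-1]
cv2.imwrite('pics/t4c.png',cv2.resize(hs,None,fx=5,fy=4.8,interpolation=cv2.INTER_CUBIC))
E
```

```text
(243, 204, 42) [ 40.1 -30.6] depth [ 42.8 -27.3] 31.4
(398, 204, 42) [-43.2 -30.7] depth [-44.5 -29.1] 37.0
(243, 204, 36) [ 41.6 -28.8] depth [ 42.8 -27.3] 31.4
(253, 221, 42) [ 35.3 -20.9] depth [ 35.  -21.5] 43.5
(382, 221, 42) [-35.2 -21. ] depth [-34.9 -21.5] 43.4
(235, 53, 23) [  43.5 -107.9] depth [  43.1 -107.6] 24.6
(320, 245, 40) [-1.3 -5.7] depth [ -1.1 -19.8] 70.6
```

View pics/t4c.png

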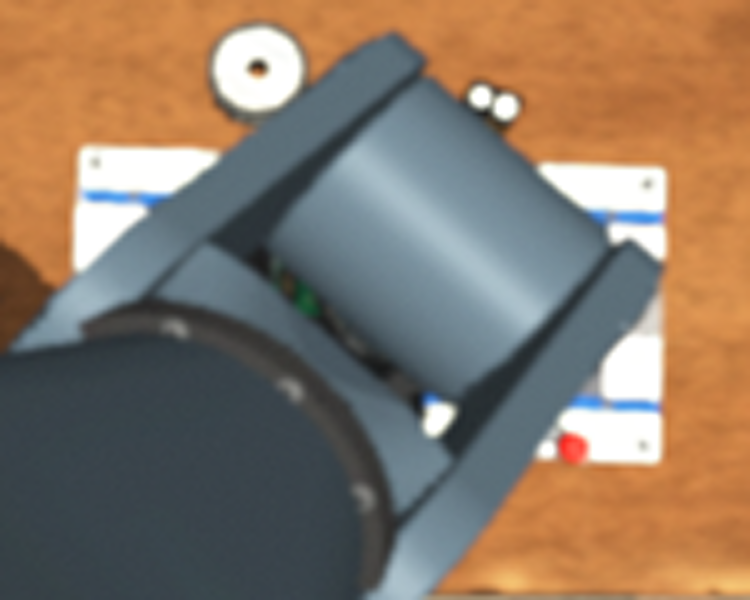

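```bash
python3 - <<'E'
from h import *
print(bot.tips_ahead,bot.get_tool_pos(),bot.get_orientation(),bot.get_gripper_width(),bot.get_joint_positions())
a=np.load('pics/w3.npz');R=cv2.Rodrigues(a['rvec'])[0];o=-R.T@a['tvec'];print('cam',o,R[2])
for v in(238,242,246,250,260,270,280,300,310,320,330,345):
    d=px(a,316,v);d2=px(a,208,v); print(v,(R2.T@(d[:2]-T)).round(1),d[2].round(1),'|',(R2.T@(d2[:2]-T)).round(1),d2[2].round(1))
E
python3 -c "
import cv2;i=cv2.imread('pics/w3.png')[190:370,200:440];cv2.imwrite('pics/w3c.png',cv2.resize(i,None,fx=3.3,fy=3.3,interpolation=2))"
```

```text
8.0 [ 466.81938421 -275.96770126   39.01320195] [-3.14158212e+00 -1.32414514e-05 -1.60345880e+00] -0.013669411813752128 [-7.40041026e-01  6.78344223e-01  1.77191885e+00 -5.05320104e-06
  6.91312975e-01  2.43421799e+00]
cam [ 464.11148764 -347.9667916   203.44640636] [ 0.00945999  0.28395863 -0.95878987]
238 [  0.9 -10.8] 41.8 | [71.3  1.1] 14.6
242 [  0.7 -19.9] 67.4 | [71.9  4.3] 13.7
246 [  0.7 -19.8] 71.5 | [72.3  7.3] 13.4
250 [  0.7 -19.8] 75.9 | [72.4  9.9] 14.1
260 [  0.6 -19.5] 84.7 | [73.1 17.2] 14.0
270 [  0.5 -19.5] 93.0 | [74.2 25.1] 13.2
280 [  0.5 -18.2] 98.3 | [79.9 40.2] 0.7
300 [ 0.5 -9.7] 98.5 | [ 35.5 -20.7] 114.8
310 [ 0.5 -5.2] 98.5 | [ 33.9 -20.4] 119.6
320 [ 0.5 -0.5] 98.4 | [ 32.1 -20.7] 124.8
330 [ 0.9 42. ] 51.7 | [ 31. -20.] 128.3
345 [ 1.  61.2] 41.8 | [85.8 98. ] -0.0
```

View pics/w3c.png

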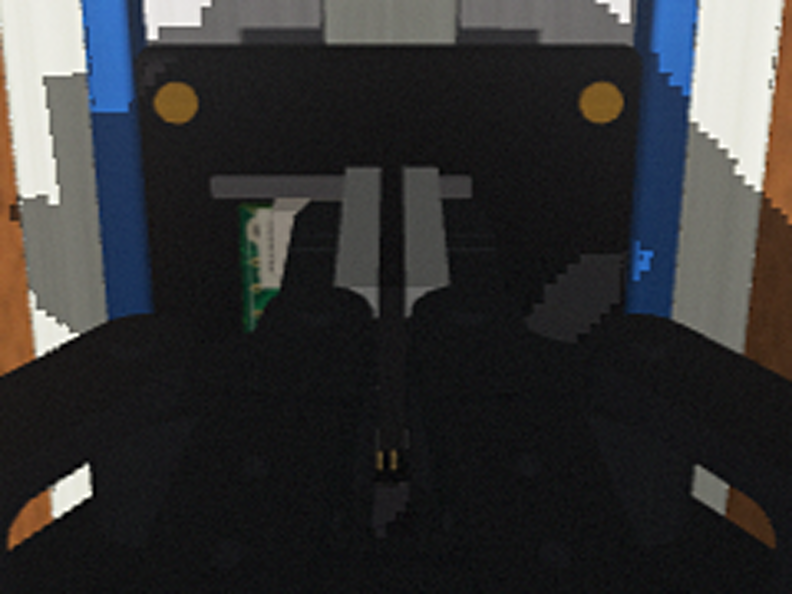

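The wrist view shows that the fingertips stand at z ≈ 65, not 31. Depth at (316,242) reads 67 mm on the finger, directly above the 41.8 mm plate. So the finger passed over the board without touching it: zero force, and the carrier is still at y ≈ 22. The real tips are about 26 mm **behind** the TCP, which contradicts the stated 8 mm ahead. I'll back off and confirm by feeling for the rail (26 mm), coming down gently.

```bash
python3 - <<'E'
from h import *
bot.move_l(J(0,-9,60),feed=100)
bot.move_l(J(0,114,60),feed=200)
bot.move_l(J(0,114,10),feed=120,threshold=6)
print(Ji(),fj())
hit=bot.move_l(J(0,114,-18),feed=15,threshold=4)
print(hit,Ji(),bot.get_tool_pos(),fj(),bot.get_time_s())
save('wrist','w5')
a=np.load('pics/w5.npz')
for v in range(225,285,4):
    d=px(a,314,v); print(v,(R2.T@(d[:2]-T)).round(1),d[2].round(1))
E
```

```text
(array([1.000e-01, 1.133e+02]), np.float64(9.9)) [-0.2  0.5  0.6]
True (array([  0.9, 113.6]), np.float64(-13.4)) [ 471.6830525  -153.47659797   -5.40770103] [0.2 0.8 3.3] 12.3833
225 [ 2.6 97.6] 14.0
229 [  2.6 100. ] 13.3
233 [  2.6 102. ] 13.7
237 [  2.6 104. ] 14.1
241 [  2.5 102.8] 21.7
245 [  2.4 102.8] 26.0
249 [  2.4 102.6] 30.6
253 [  2.3 102.6] 34.8
257 [  2.2 102.8] 38.2
261 [  2.2 102.7] 41.8
265 [  2.1 102.7] 45.3
269 [  2.1 102.7] 48.5
273 [  2.  102.9] 51.3
277 [  2. 103.] 54.0
281 [  2.  104.8] 53.8
```

Contact came with the tip at about 14–18 mm, in the channel between the rails, where the base plate is at 14. So the tip is roughly TCP + 21 mm. I'll use that offset and push again with the tip at 32 mm.

```bash
cat >> h.py <<'E'
TIP=21  # measured: real tips are this far ABOVE the TCP
def J(x,y,tipz): return [*(T+R2@[x,y]),tipz-TIP]
def Ji(): p=np.array(bot.get_tool_pos()); return (R2.T@(p[:2]-T)).round(1),round(p[2]+TIP,1)
E
python3 - <<'E'
from h import *
bot.move_l(J(0,113,32),feed=60)
print(Ji(),fj())
print(bot.move_l(J(0,83,32),feed=40,threshold=6),Ji(),fj())
print(bot.move_l(J(0,70,32),feed=25,threshold=14),Ji(),fj(),bot.get_time_s())
a=save('wrist','w6')
for v in range(228,270,6):
    d=px(a,314,v); print(v,(R2.T@(d[:2]-T)).round(1),d[2].round(1))
E
```

```text
(array([1.000e-01, 1.129e+02]), np.float64(32.5)) [-0.3  1.  -0.1]
True (array([-0.7, 88.3]), np.float64(31.6)) [-0.2 -0.1 -0.6]
False (array([-0.4, 70.2]), np.float64(31.8)) [-0.3  2.8 -1.5] 14.4167
228 [ 1.3 51.1] 41.7
234 [ 1.3 53.4] 43.2
240 [ 1.2 53.3] 50.0
246 [ 1.2 53.5] 55.6
252 [ 1.2 56. ] 56.1
258 [ 1.2 58.8] 56.0
264 [ 1.1 59.1] 60.6
```

View pics/w6.png

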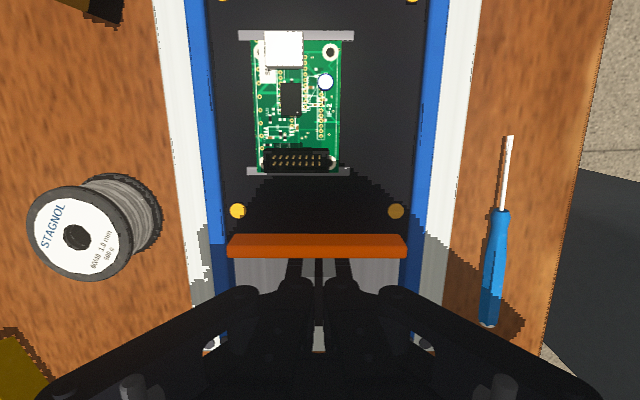

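The finger is now behind the orange lip (rows 234–258). The lip's rear face is at y = 59 with the TCP at 70, so seating is due at TCP y ≈ 1. Continuing.

```bash
python3 - <<'E'
from h import *
print(bot.move_l(J(0,14,32),feed=40,threshold=14),Ji(),fj())
print(bot.move_l(J(0,-4,32),feed=12,threshold=9),Ji(),fj(),bot.get_time_s())
a=save('wrist','w7')
for u,v in((314,231),(314,240),(314,250),(250,246),(390,246),(250,180),(385,180),(385,225)):
    d=px(a,u,v); print(u,v,(R2.T@(d[:2]-T)).round(1),d[2].round(1))
E
```

```text
False (array([ 0. , 13.9]), np.float64(32.1)) [-0.8  1.9 -1.7]
True (array([-0.5, -0.1]), np.float64(31.8)) [-0.3 -0.5  0.3] 17.2167
314 231 [  1.2 -17.2] 40.1
314 240 [  1.1 -16.8] 49.2
314 250 [  1.1 -12.2] 49.6
250 246 [ 28.8 -14.4] 50.1
390 246 [-31.9 -14.1] 49.9
250 180 [ 30.  -40.4] 36.0
385 180 [-31.1 -40.2] 35.8
385 225 [-32.4 -18.4] 35.9
```

The lip top is at 50 mm and the plate at 36 mm on both sides, so the carrier has dropped and sits level. Next I'll back off and swing the catch.

```bash
cat > k.py <<'E'
from h import *
def P(a,gap,z):
    t=np.array([np.sin(a),np.cos(a)]); k=np.array([-62.5+32*np.cos(a),-65-32*np.sin(a)])
    return J(*(k-t*(18.5+gap)),z),[np.pi,0,TH+np.pi/2-a]
E
python3 - <<'E'
from k import *
bot.move_l(J(0,12,32),feed=60)
bot.move_l(J(0,12,110),feed=200)
p,r=P(1.75,14,110); bot.move_pose(p,r)
p,r=P(1.75,14,52); bot.move_l(p,feed=120,threshold=8)
print(Ji(),fj(),bot.get_time_s())
a=save('wrist','w8')
hs=cv2.cvtColor(a['img'],cv2.COLOR_RGB2HSV); m=cv2.inRange(hs,(0,170,80),(5,255,255)); v,u=np.nonzero(m)
d=px(a,u.mean(),v.mean(),68.5); print(len(u),u.mean(),v.mean(),(R2.T@(d[:2]-T)).round(1))
E
```

```text
(array([-99.9, -90.7]), np.float64(52.1)) [-0.2 -1.1 -0.9] 20.2417
1053 316.8328584995252 198.5897435897436 [-65.7 -96.2]
```

View pics/w8.png

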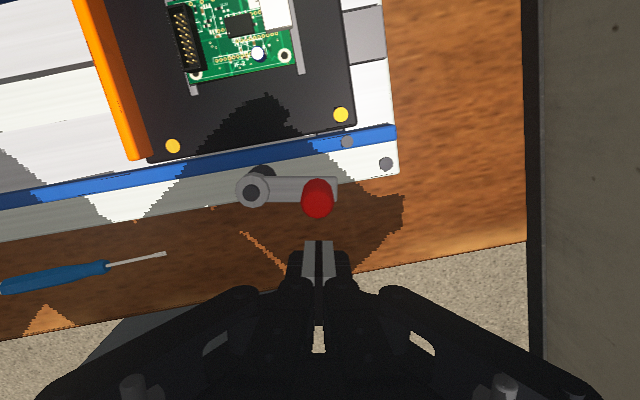

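The fingers (318,250) line up just behind the red knob (317,198), and the catch is at about 1.68 rad. Now I'll push it round the arc.

```bash
python3 - <<'E'
from k import *
for a in list(np.arange(1.6,.15,-.18))+[.08,-.04]:
    p,r=P(a,0,52); h=bot.move_l(p,r,feed=60,threshold=8); print(round(a,2),h,Ji()[0],fj(),bot.get_time_s())
a=save('wrist','w9')
hs=cv2.cvtColor(a['img'],cv2.COLOR_RGB2HSV); m=cv2.inRange(hs,(0,170,80),(5,255,255)); v,u=np.nonzero(m)
d=px(a,u.mean(),v.mean(),68.5); print(len(u),(R2.T@(d[:2]-T)).round(1))
E
```

```text
1.6 False [-81.7 -96.6] [ 0.6  0.6 -0.4] 20.7583
1.42 False [-76.1 -99.4] [-0.1 -1.6 -0.5] 21.0917
1.24 False [ -69.7 -101.2] [-0.4 -0.3  0.8] 21.425
1.06 False [ -63.1 -101.8] [-0.9 -0.4  0.1] 21.7583
0.88 False [ -56.5 -101.3] [-1.1 -0.3 -0.1] 22.0917
0.7 False [-50.  -99.7] [-0.  -0.8  0.5] 22.425
0.52 False [-44.  -96.9] [-0.2 -0.3 -0.3] 22.7583
0.34 False [-38.6 -93.1] [-0.1 -0.  -1. ] 23.0917
0.16 False [-33.9 -88.3] [ 0.1  0.2 -0.1] 23.425
0.08 False [-32.2 -86.1] [-0.8 -1.7  0.3] 23.675
-0.04 False [-29.8 -82.8] [-0.8 -2.8 -0.7] 23.9417
1051 [-30.7 -60.3]
```

View pics/w9.png

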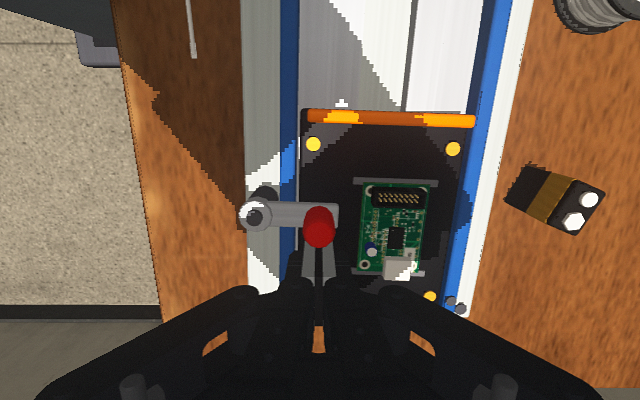

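The catch arm lies straight across the carrier, from the pivot at (255,215) to the knob at (318,228). I'll press gently to confirm the stop, back off, check once more and hand in.

```bash
python3 - <<'E'
from k import *
p,r=P(0,-5,52); print(bot.move_l(p,feed=15,threshold=5),Ji(),fj())
p,r=P(0,12,52); bot.move_l(p,feed=60)
p,r=P(0,12,130); bot.move_l(p,feed=150)
a=save('wrist','w10')
hs=cv2.cvtColor(a['img'],cv2.COLOR_RGB2HSV); m=cv2.inRange(hs,(0,170,80),(5,255,255)); v,u=np.nonzero(m)
for c in((u.mean(),v.mean(),68.5),): d=px(a,*c); print((R2.T@(d[:2]-T)).round(1))
m=cv2.inRange(hs,(8,170,100),(16,255,255)); v,u=np.nonzero(m)
d=[px(a,x,y) for x,y in zip(u[::15],v[::15])]; d=np.array([np.r_[R2.T@(q[:2]-T),q[2]] for q in d]); d=d[(abs(d[:,0])<40)&(d[:,2]>47)&(d[:,2]<60)]; print('lip',len(d),np.median(d,0).round(1),fj(),bot.get_time_s())
print(bot.hand_in())
E
```

```text
True (array([-29.7, -83. ]), np.float64(52.0)) [ 0.6 -1.4  0.7]
[-30.8 -62.3]
lip 35 [ -1.4 -14.8  49.7] [-0.5  0.5  0.3] 25.2917
the job is handed in; nothing more can be done
None
  return _methods._mean(a, axis=axis, dtype=dtype,
  ret = ret.dtype.type(ret / rcount)
```

The job is handed in at about 25 s with the carrier seated level in the notches and the catch closed against its stop; no verdict was shown. The real fingertips are about 21 mm behind the TCP, not 8 mm ahead as stated, so the first push passed over the carrier without touching it.

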